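# Pour the doming rods into the grooved rack

### The job

Pick up the small metal scoop by its bridge handle and, keeping both steel rods in it on the way, pour them over its lip onto the smooth upper end of the wooden rack with the wide grooves, so that they roll down and each comes to rest lying in a groove of its own. Then set the empty scoop back down standing on the bare table and let go. The similar rack with the fine grooves and brass wires is not the one.

Things in the scene. Friction and masses are not known exactly. Their poses are not given: they have to be found in the camera images.
- scoop: Folded metal scoop, 66 x 88 mm. Origin: under it on the table; x to its closed back, y along rods and handle, z up. Pouring lip at x -32, z 18 mm; the floor falls 12 deg to the back: tip the lip down about 35 deg. Wooden bridge handle 12 mm thick (x), 14 high, 88 long, centre at x 4, z 65 mm, free below to z 32: grip across the 12 mm from above. Foot plate x -9 to 33. 0.22 kg, walls to z 38.
- rod_a: Plain steel doming rod with round ends, diameter 14 mm, length 70 mm, 60 g. Origin at its centre, y along its length. It starts lying in the scoop, parallel to the scoop's y, against the back wall.
- rod_b: Second, identical steel rod, origin at its centre, y along its length. It starts in the scoop beside rod_a, nearer the lip.
- rack_bed (a point): Mid of the rack's bed, on its surface 28 mm up. x up the 15 deg slope (away from the robot), y along the grooves, z square to the bed. 4 grooves, pitch 15, rods rest at x -22, -7, 8, 23; ribs 2 mm high; end stop at x -29. Smooth pouring end x 32 to 100, back edge 6 mm high. 100 mm between 14 mm cheeks. Pour with the scoop's x along this x, lip at x 70 and 25 mm above. The rack is fixed; the wire rack is alike.

How it is judged:
By the outcome, as a careful person would: the job done as asked, in the order asked, and still so for the second after the job is handed in, with the robot touching nothing.
It also fails if it takes over 50 s, if anything falls off the work surface, if the arm or the gripper's body presses on something with over 40 N, if the wrist force passes 120 N, or if a joint passes its speed limit or range.

### The arm

A 6-joint arm with a two-finger parallel gripper is mounted at the origin on a cart in front of the work surface, level with it; the furniture and walls round the work are solid. World frame = base frame: x ahead of the robot, y to its left, z up, the work surface at z = 0. Lengths are in m, angles in degrees, forces in N, time in s.
With the tool pointing down it reaches from about 0.375 to 0.9 m from the base axis. Payload 3.1 kg.
Tool frame: the origin (TCP) lies at the very end of the fingers, on their centre line; the grasp point (between the pads) lies 19 mm behind it; z points along the fingers, y is the line along which they close (so a half turn about z gives the same grasp; the last joint's range is limited). The gripper opens to 87 mm and grips with 3 to 60 N. Pads are 19 mm wide; open, the fingers measure 117 mm over their backs; the gripper's body (75 mm by 190 mm) begins 51 mm behind the grasp point.
Start: joints at [-10.227, 30.224, 82.088, -0, 67.689, -10.227], TCP at [0.625, 0, 0.185] pointing down, gripper open.
Joint ranges: [-176.69, 176.69], [-43.24, 126.21], [12.49, 139.97], [-82, 262], [0, 151.66], [-163.58, 163.58]. Speed limits (degrees/s): [159.86, 159.86, 180, 180, 180, 180].

### API

Orientations are given as a 3x3 rotation matrix whose columns are the frame's x, y, z axes.
In Python, from rig import readout, cams, bot gives the robot as it stands.
- The arm moves only by the shell command python3 -m inch 'ROWS'. ROWS is JSON, a list of rows, each a list of 5 numbers: the shift along the world's x, y, z in cm, then the turn about the world's z in degrees, then the finger opening in cm, from 0 to 8.7. In form: [[dx, dy, dz, twist, fingers], ...]. A call has 1 to 10 rows; each row is the pose to reach, as a shift and turn from the pose commanded when the call began; what a row does not reach only later rows make up. A row lasts 1/12 s, in which the tool goes at most 41.7 mm and 7.16 degrees, less where a joint would pass 70% of its speed; a pose out of reach is approached as far as the arm can. A call with a gripper value outside its range is refused whole. The fingers move at their own pace and stop on an object; the grip force is fixed at half the most. Time passes only in rows, so rows that repeat a pose let the fingers close. It gives the time, the measured TCP pose, the force, the opening and the grip force at its end, in the units of the state.
- readout.read_state(): the state, without advancing time (a new reading comes with each control period).
- cams.capture(name): name is "scene" or "side" or "wrist"; returns a dict with "image" (400x640x3 uint8, blue, green, red), "intrinsics" (3x3 intrinsics, pixels), "xyz" and "rotation" of the camera in the world; the wrist camera has in their place "tool_from_camera" (4x4, takes a point from camera to tool coordinates, whose origin is the TCP and whose axes are the flange's). Camera axes: x right, y down, z forward; pixel columns grow to the right and rows downward; lengths in m; the calibration is good to about 2 mm. The wrist camera is an equidistant fisheye: a pixel r from the principal point sees the ray r / f radians off the axis. A picture is of the moment at which its call begins: read the wrist's pose just before it. There is no depth.
- bot.hand_in(): hands the job in; it is judged then, once.
The state is a dict: "time_s": time; "joint_positions": joint angles; "qvel": joint speeds; "tau": joint torques, N m; "position": TCP position; "tcp_rot": TCP orientation; "force": force on the tool from outside, world axes, zero at the start; "moment": the same for the moment, N m; "opening": opening from 0.0 (shut) to 1.0 (fully open); "grasp_force": force on a finger pad.
Only numpy, scipy, OpenCV 4.12 (cv2) and the standard library are available. Lean on these libraries where they do the work, as an engineer would, in place of code of your own. Each camera call takes 0.05 s, during which the arm holds its last target. There are 200 camera calls.

## Working session

There is one attempt and no reset: what is moved stays moved. The work goes in short steps, Python scripts to look and compute and a shell command to move; the robot and the scene stay as the last step left them, time stands still between calls to the robot, and variables do not carry over. Pictures are saved under pics/ and viewed, at most 10 in all, crops included, and the job is handed in when it is done.

```bash
mkdir -p pics
python3 - <<'E'
from rig import readout,cams
import cv2,pickle,numpy as np
s=readout.read_state()
d={n:cams.capture(n) for n in("scene","side","wrist")}
d['state']=s
pickle.dump(d,open('c0.pkl','wb'))
for n in("scene","side","wrist"): cv2.imwrite(f'pics/{n}0.png',d[n]['image'])
for n in("scene","side"):print(n,d[n]['xyz'],np.round(d[n]['rotation'],3).tolist(),d[n]['intrinsics'])
E
```

```text
scene [ 1.25113386 -0.07218628  0.64084251] [[0.137, 0.648, -0.749], [0.99, -0.081, 0.111], [0.011, -0.757, -0.653]] [[456.35388196   0.         318.77638874]
 [  0.         456.35388196 203.64500587]
 [  0.           0.           1.        ]]
side [ 0.35880083 -0.56886941  0.5733102 ] [[0.941, -0.209, 0.268], [-0.339, -0.603, 0.722], [0.011, -0.77, -0.638]] [[458.30421136   0.         324.68086767]
 [  0.         458.30421136 193.24515687]
 [  0.           0.           1.        ]]
```

View pics/scene0.png

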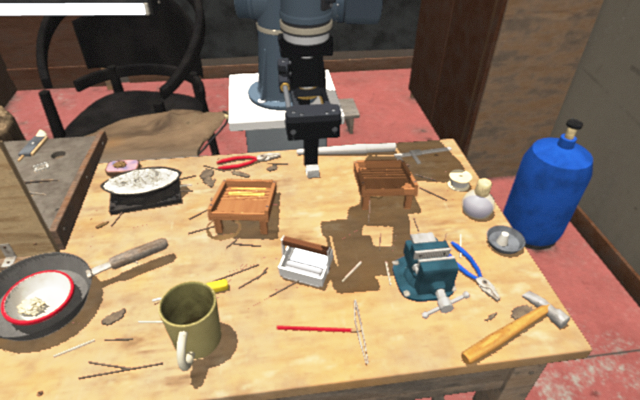

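View pics/side0.png

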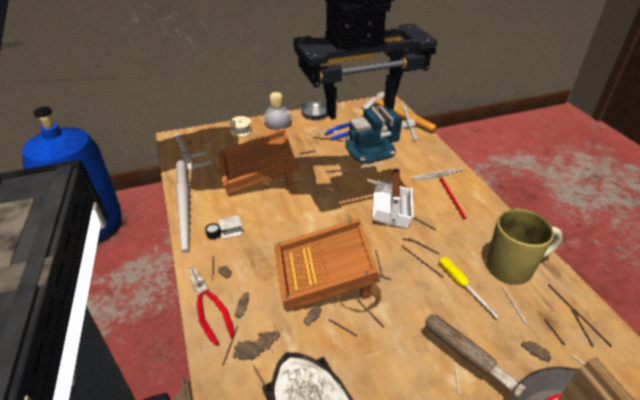

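The scene view shows the scoop at about (305,262). The wire rack, with brass wires, is at (243,205) and the plain wide-groove rack at (388,182). In the side view they are at (393,203), (327,262) and (258,162). Next I'll enlarge the two that matter.

Run:
```python
import cv2,pickle,numpy as np
d=pickle.load(open('c0.pkl','rb'))
def crop(n,x,y,w=100,h=75):
    return cv2.resize(d[n]['image'][y:y+h,x:x+w],(400,300),interpolation=cv2.INTER_CUBIC)
a=np.vstack([np.hstack([crop('scene',335,140),crop('scene',255,222)]),np.hstack([crop('side',208,125),crop('side',345,160)])])
cv2.imwrite('pics/z0.png',a)
```

```text
(no output)
```

View pics/z0.png

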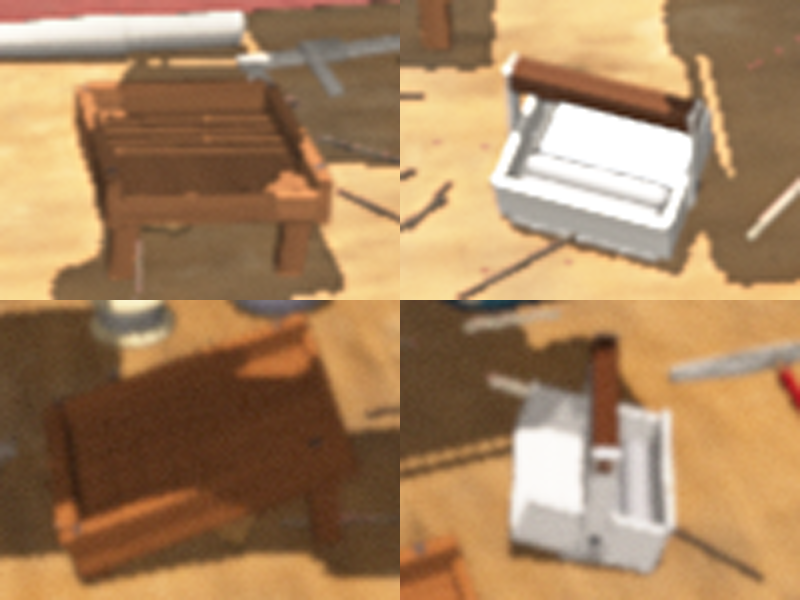

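View pics/wrist0.png

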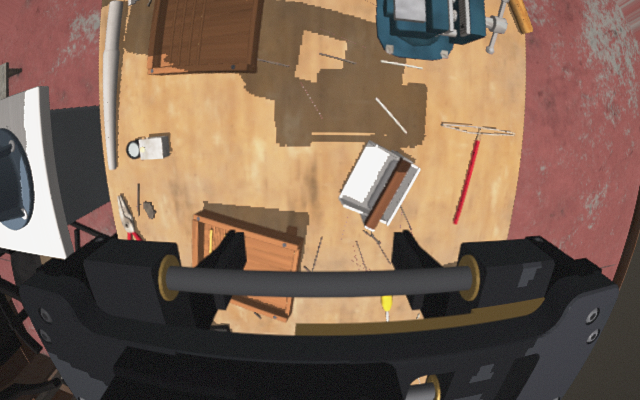

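The zoomed crops show the scoop's lip facing the robot, with the brown handle running across it and a rod visible by the back wall. The target rack's upper end is away from the robot. In the wrist picture the handle runs from (372,228) to (416,163), and the rack is at (205,35), partly cut off.

```bash
cat > h.py <<'E'
import numpy as np,cv2,pickle
def ray(c,uv,st=None):
    K=c['intrinsics'];u=(uv[0]-K[0][2])/K[0][0];v=(uv[1]-K[1][2])/K[1][1]
    if 'tool_from_camera' in c:
        r=np.hypot(u,v);k=np.sin(r)/r if r>1e-9 else 1
        d=np.array([u*k,v*k,np.cos(r)]);T=np.array(c['tool_from_camera']);R=np.array(st['tcp_rot'])
        return np.array(st['position'])+R@T[:3,3],R@T[:3,:3]@d
    return np.array(c['xyz']),np.array(c['rotation'])@np.array([u,v,1])
def onz(c,uv,z,st=None):
    o,d=ray(c,uv,st);return o+d*(z-o[2])/d[2]
def tri(r1,r2):
    (o1,d1),(o2,d2)=r1,r2
    t=np.linalg.lstsq(np.c_[d1,-d2],o2-o1,rcond=None)[0]
    p,q=o1+d1*t[0],o2+d2*t[1];return (p+q)/2,np.linalg.norm(p-q)
E
python3 - <<'E'
from h import *
np.set_printoptions(precision=4,suppress=True)
d=pickle.load(open('c0.pkl','rb'));st=d['state']
print(st['tcp_rot'],np.round(d['wrist']['tool_from_camera'],3).tolist())
w=d['wrist']['image'];hsv=cv2.cvtColor(w,cv2.COLOR_BGR2HSV)
roi=np.zeros(w.shape[:2],np.uint8);roi[150:240,350:430]=1
m=cv2.inRange(hsv,(0,90,20),(14,255,160))*roi
n,l,s,ce=cv2.connectedComponentsWithStats(m);i=1+np.argmax(s[1:,4]);print(s[i],ce[i])
b=cv2.boxPoints(cv2.minAreaRect(np.argwhere(l==i)[:,::-1].astype(np.float32)));print(b)
print([onz(d['wrist'],p,.072,st) for p in b])
S=lambda X,Y:ray(d['scene'],(255+(X-400)/4,222+Y/4)); D=lambda X,Y:ray(d['side'],(345+(X-400)/4,160+(Y-300)/4))
print('handle',tri(S(513,62),D(606,450)),tri(S(697,108),D(603,340)))
# rack corners scene: outer top corners of back edge / lower end
R=lambda X,Y,z:onz(d['scene'],(335+X/4,140+Y/4),z)
for p in [(108,197,.06),(330,193,.06),(78,88,.03),(270,85,.03)]:print(p,R(*p))
E
```

```text
[[ 0.      1.     -0.0022]
 [ 1.     -0.      0.0004]
 [ 0.0004 -0.0022 -1.    ]] [[-0.001, -0.957, -0.291, 0.08], [1.0, -0.0, -0.001, 0.001], [0.001, -0.291, 0.957, -0.199], [0.0, 0.0, 0.0, 1.0]]
[365 159  45  70 851] [387.1293 193.9072]
[[363.7925 223.7736]
 [400.2076 158.2264]
 [410.651  164.0283]
 [374.2359 229.5755]]
[array([ 0.6742, -0.0448,  0.072 ]), array([0.7099, 0.0279, 0.072 ]), array([0.7217, 0.0219, 0.072 ]), array([ 0.6862, -0.0518,  0.072 ])]
handle (array([ 0.681 , -0.0507,  0.0714]), np.float64(0.0020610416742631445)) (array([0.7171, 0.0249, 0.0686]), np.float64(0.004141306843505856))
(108, 197, 0.06) [0.5511 0.1196 0.06  ]
(330, 193, 0.06) [0.5619 0.2327 0.06  ]
(78, 88, 0.03) [0.4152 0.1331 0.03  ]
(270, 85, 0.03) [0.4258 0.2438 0.03  ]
```

```bash
python3 -m inch '[[-1.5,3,0.6,0,8.7],[-3,6,1.2,0,8.7],[-4.5,9,1.8,0,8.7],[-6,12,2.4,0,8.7],[-7.5,15,3,0,8.7],[-7.5,15,3,0,8.7],[-7.5,15,3,0,8.7]]'
python3 - <<'E'
from rig import readout,cams
import cv2,pickle
s=readout.read_state();c=cams.capture('wrist');pickle.dump((s,c),open('c1.pkl','wb'))
cv2.imwrite('pics/w1.png',cv2.resize(c['image'][0:300,120:520],(800,600),interpolation=cv2.INTER_CUBIC))
E
```

```text
time_s: 0.73
position: [0.5491, 0.1516, 0.2155]
tcp_rot: [[-0.003, 1.0, 0.0], [1.0, 0.003, -0.0], [-0.0, 0.0, -1.0]]
force: [0.4, -0.1, -0.2]
opening: 1.001
grasp_force: 0.0
```

View pics/w1.png

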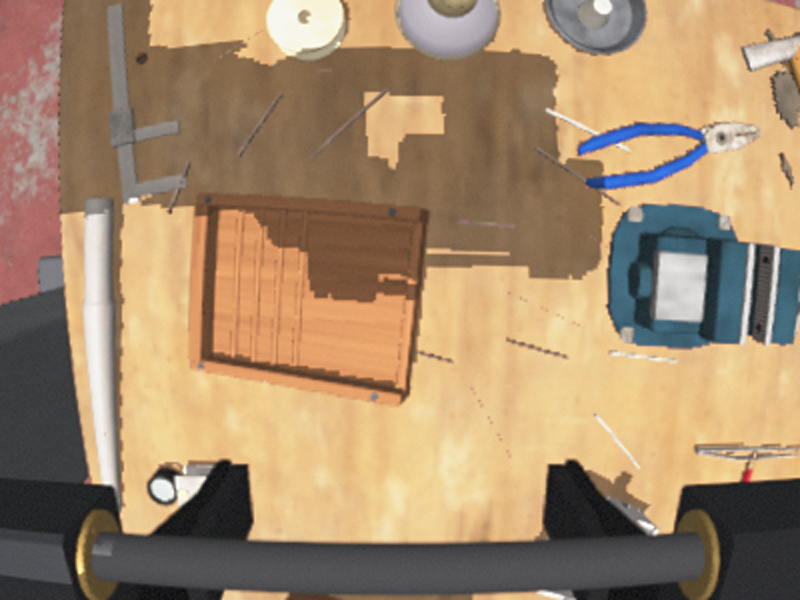

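The wrist view shows the whole rack. Its back edge's outer face runs from (427,210) to (405,403) in the zoom. The four ribs are at columns 235–302, and the lower outer corners are (198,195) and (192,368).

```bash
python3 - <<'E'
from h import *
np.set_printoptions(precision=4,suppress=True)
s,c=pickle.load(open('c1.pkl','rb'))
P=lambda X,Y,z:onz(c,(120+X/2,Y/2),z,s)
for n,X,Y,z in [('edge out far',423,240,.06),('edge out near',409,370,.06),('edge in far',414,232,.06),('edge in near',402,385,.06),('rib4 far',306,212,.038),('rib4 near',298,363,.038),
 ('cheekF up',427,210,.0675),('cheekN up',405,403,.0675),('cheekF low',198,195,.034),('cheekN low',192,368,.034)]:print(n,P(X,Y,z))
E
python3 -c "
import cv2;print()"
```

```text
edge out far [0.5646 0.2153 0.06  ]
edge out near [0.5571 0.1387 0.06  ]
edge in far [0.5594 0.2199 0.06  ]
edge in near [0.553  0.1295 0.06  ]
rib4 far [0.4948 0.2319 0.038 ]
rib4 near [0.4874 0.1375 0.038 ]
cheekF up [0.5663 0.2325 0.0675]
cheekN up [0.5548 0.1206 0.0675]
cheekF low [0.4252 0.2456 0.034 ]
cheekN low [0.4149 0.1334 0.034 ]
```

```bash
python3 -m inch '[[2,-2.5,0,-4,8.7],[4.5,-5,-1,-8,8.7],[7,-8,-2,-12,8.7],[10,-11,-3,-17,8.7],[12.5,-13.5,-4,-21,8.7],[14.8,-16.2,-5,-26,8.7],[14.8,-16.2,-5.5,-26,8.7],[14.8,-16.2,-5.5,-26,8.7],[14.8,-16.2,-5.5,-26,8.7]]'
python3 - <<'E'
from h import *
from rig import readout,cams
np.set_printoptions(precision=4,suppress=True)
s=readout.read_state();c=cams.capture('wrist');pickle.dump((s,c),open('c2.pkl','wb'))
cv2.imwrite('pics/w2.png',cv2.resize(c['image'][0:300,120:520],(800,600),interpolation=cv2.INTER_CUBIC))
m=cv2.inRange(cv2.cvtColor(c['image'],cv2.COLOR_BGR2HSV),(0,90,20),(14,255,170));m[:60]=0;m[250:]=0;m[:,:200]=0;m[:,440:]=0
n,l,st,ce=cv2.connectedComponentsWithStats(m);i=1+np.argmax(st[1:,4]);print(st[i],ce[i])
b=cv2.boxPoints(cv2.minAreaRect(np.argwhere(l==i)[:,::-1].astype(np.float32)));print(b)
q=np.array([onz(c,p,.072,s) for p in b]);print(q,q.mean(0))
E
```

```text
time_s: 1.53
position: [0.697, -0.0131, 0.1587]
tcp_rot: [[0.44, 0.898, -0.003], [0.898, -0.44, 0.001], [-0.001, -0.003, -1.0]]
force: [0.5, 0.1, 1.0]
opening: 1.0
grasp_force: 0.0
[314 147  12  82 850] [320.2882 188.4706]
[[314. 147.]
 [325. 147.]
 [325. 228.]
 [314. 228.]]
[[ 0.7122  0.0264  0.072 ]
 [ 0.7214  0.0219  0.072 ]
 [ 0.6862 -0.051   0.072 ]
 [ 0.6763 -0.0462  0.072 ]] [ 0.699  -0.0122  0.072 ]
```

View pics/w2.png

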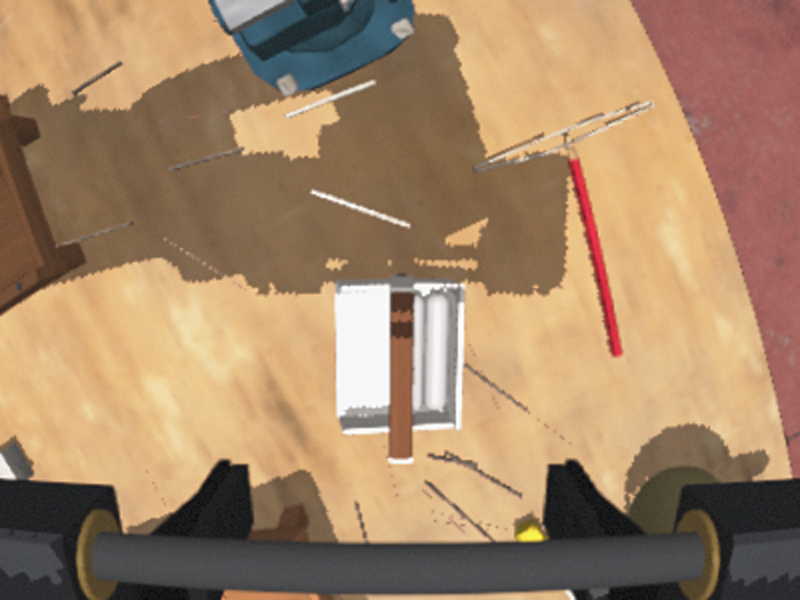

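The handle is vertical in the zoom at column 400, midway between the fingers, and both rods lie to its right by the back wall. Going down to grip.

```bash
python3 -m inch '[[0.1,0.1,-2,0,6],[0.1,0.1,-4,0,5],[0.1,0.1,-6.5,0,5],[0.1,0.1,-8.5,0,5],[0.1,0.1,-10.5,0,5],[0.1,0.1,-11.4,0,5],[0.1,0.1,-11.4,0,5],[0.1,0.1,-11.4,0,0.8],[0.1,0.1,-11.4,0,0.8],[0.1,0.1,-11.4,0,0.8]]' && python3 -m inch '[[0,0,0,0,0.8],[0,0,0,0,0.8],[0,0,0,0,0.8],[0,0,0,0,0.8]]'
```

```text
time_s: 2.42
position: [0.7003, -0.011, 0.0482]
tcp_rot: [[0.438, 0.899, 0.003], [0.899, -0.438, -0.001], [0.001, 0.003, -1.0]]
force: [-0.1, -0.3, 0.1]
opening: 0.431
grasp_force: 0.0
time_s: 2.75
position: [0.6991, -0.011, 0.0465]
tcp_rot: [[0.438, 0.899, 0.0], [0.899, -0.438, -0.0], [0.0, 0.0, -1.0]]
force: [-1.5, 0.4, 0.0]
opening: 0.146
grasp_force: 0.0
```

```bash
python3 -m inch '[[0,0,0,0,0.6],[0,0,0,0,0.6],[0,0,0,0,0.6],[0,0,0,0,0.6]]'
```

```text
time_s: 3.08
position: [0.6989, -0.011, 0.0461]
tcp_rot: [[0.438, 0.899, -0.0], [0.899, -0.438, 0.0], [-0.0, -0.0, -1.0]]
force: [0.2, 0.1, -0.1]
opening: 0.073
grasp_force: 0.0
```

Run:
```python
from h import *
from rig import readout,cams
s=readout.read_state();print(s['opening'],s['grasp_force'],s['position'])
a=cams.capture('scene')['image'][190:300,230:380];b=cams.capture('side')['image'][120:230,320:470]
cv2.imwrite('pics/g1.png',cv2.resize(np.hstack([a,b]),(800,293),interpolation=cv2.INTER_CUBIC))
```

```text
0.07267235371172544 0.0 [ 0.69893479 -0.01097186  0.04606446]
```

View pics/g1.png

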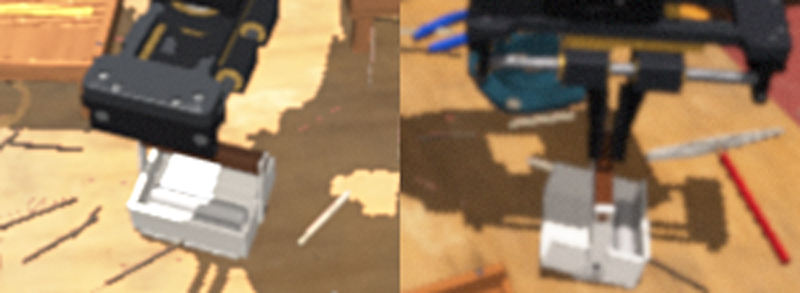

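The fingers look to be around the handle (at (605,150) in the right half), but no force reads yet. I'll close fully.

```bash
python3 -m inch '[[0,0,0,0,0],[0,0,0,0,0],[0,0,0,0,0],[0,0,0,0,0],[0,0,0,0,0],[0,0,0,0,0]]'
```

```text
time_s: 3.68
position: [0.699, -0.011, 0.0461]
tcp_rot: [[0.438, 0.899, 0.0], [0.899, -0.438, -0.0], [0.0, 0.0, -1.0]]
force: [0.5, -0.5, 0.1]
opening: 0.005
grasp_force: 0.0
```

Run:
```python
from h import *
from rig import readout,cams
np.set_printoptions(precision=4,suppress=True)
s=readout.read_state();p=np.array(s['position']);print(p)
def pr(c,P):
    q=np.array(c['rotation']).T@(P-np.array(c['xyz']));return (np.array(c['intrinsics'])@(q/q[2]))[:2]
for n in('scene','side'):
    c=cams.capture(n);im=cv2.resize(c['image'],None,fx=3,fy=3,interpolation=cv2.INTER_CUBIC)
    for z,col in((0,(0,0,255)),(.019,(0,255,0)),(.07,(255,0,0))):
        t=pr(c,p+[0,0,z]);print(n,z,t);cv2.circle(im,tuple(int(v*3) for v in t),3,col,-1)
    t0=pr(c,p)*3;x,y=int(t0[0])-200,int(t0[1])-200
    if n=='scene':a=im[y:y+400,x:x+400]
    else:b=im[y:y+400,x:x+400]
cv2.imwrite('pics/g2.png',np.hstack([a,b]))
```

```text
[ 0.699  -0.011   0.0461]
scene 0 [306.5869 253.1583]
scene 0.019 [306.5166 245.683 ]
scene 0.07 [306.3163 224.4158]
side 0 [393.5679 192.2706]
side 0.019 [394.7061 184.0632]
side 0.07 [397.9349 160.7799]
```

View pics/g2.png

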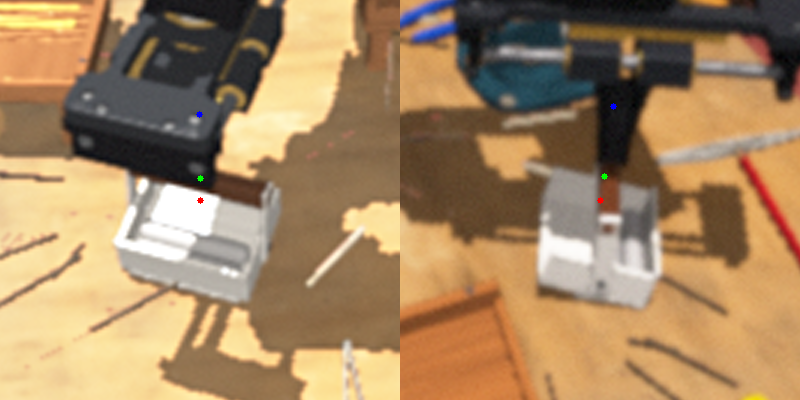

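Run:
```python
from h import *
np.set_printoptions(precision=4,suppress=True)
s,c=pickle.load(open('c2.pkl','rb'));T=np.array(c['tool_from_camera']);K=np.array(c['intrinsics'])
def pj(p):
    q=np.linalg.inv(T)@np.r_[p,1];th=np.arctan2(np.hypot(q[0],q[1]),q[2]);ph=np.arctan2(q[1],q[0])
    return np.array([K[0][2]+K[0][0]*th*np.cos(ph),K[1][2]+K[1][1]*th*np.sin(ph)])
for z in(-.04,-.025,-.019,0):
    print(z,[(pj([x,y,z])-[120,0])*2 for x in(.0095,) for y in(-.0435,.0435)])
```

```text
-0.04 [array([242.471, 469.884]), array([545.6836, 469.9401])]
-0.025 [array([253.5799, 450.3104]), array([535.0573, 450.3157])]
-0.019 [array([257.621 , 443.2328]), array([531.1936, 443.2226])]
0 [array([269.1245, 423.2066]), array([520.2002, 423.1606])]
```

The projected TCP (red dot) lies about 25 mm below where the fingertips actually end, which is just above the handle. So the real fingertips are about 26 mm shorter than the reported TCP. I'll open, go down 26 mm while watching the force, and close again.

```bash
python3 -m inch '[[0,0,0,0,4],[0,0,0,0,4],[0,0,0,0,4],[0,0,0,0,4],[0,0,0,0,4],[0,0,-0.6,0,4],[0,0,-1.2,0,4],[0,0,-1.8,0,4],[0,0,-2.2,0,4],[0,0,-2.6,0,4]]' && python3 -m inch '[[0,0,0,0,4],[0,0,0,0,4],[0,0,0,0,0],[0,0,0,0,0],[0,0,0,0,0],[0,0,0,0,0],[0,0,0,0,0],[0,0,0,0,0]]'
```

```text
time_s: 4.62
position: [0.6985, -0.0109, 0.0191]
tcp_rot: [[0.438, 0.899, -0.001], [0.899, -0.438, 0.0], [-0.0, -0.001, -1.0]]
force: [-0.1, -0.1, 0.4]
opening: 0.458
grasp_force: 0.0
time_s: 5.28
position: [0.6992, -0.011, 0.0204]
tcp_rot: [[0.438, 0.899, 0.001], [0.899, -0.438, -0.0], [0.0, 0.001, -1.0]]
force: [0.5, -0.1, 1.0]
opening: 0.134
grasp_force: 30.0
```

```bash
python3 -m inch '[[0,0,0.4,0,0],[0,0,1.2,0,0],[0,0,2.4,0,0],[0,0,3.6,0,0],[0,0,5,0,0],[0,0,6.5,0,0],[0,0,8,0,0],[0,0,9.2,0,0],[0,0,10,0,0],[0,0,10,0,0]]' && python3 -m inch '[[0,0.3,0,1,0],[-0.3,1,0,3,0],[-0.7,2,0,5,0],[-1.2,3,0,7,0],[-1.8,4,0,9,0],[-2.4,5,0,11,0],[-3,6,0,13,0],[-3.6,7,0,15,0],[-4.2,8,0,17,0],[-4.8,9,0,19,0]]' && python3 -m inch '[[-0.6,1,0,1,0],[-1.2,2,0,1.6,0],[-1.9,3,0,1.6,0],[-2.6,4,0,1.6,0],[-3.3,5,0,1.6,0],[-4,6,0,1.6,0],[-4.7,7,0,1.6,0],[-5.3,8,0,1.6,0],[-5.7,8.8,0,1.6,0],[-5.9,9.2,0,1.6,0]]' && python3 -m inch '[[0,0.2,0,0,0],[0,0.4,0,0,0],[0,0.4,0,0,0]]'
python3 - <<'E'
from h import *
from rig import readout,cams
s=readout.read_state();c=cams.capture('wrist');d=cams.capture('side');e=cams.capture('scene')
pickle.dump((s,c,d,e),open('c3.pkl','wb'));print(s['opening'],s['grasp_force'],s['position'])
f=lambda i:cv2.resize(i,(400,300),interpolation=cv2.INTER_CUBIC)
cv2.imwrite('pics/h1.png',np.vstack([np.hstack([f(c['image'][0:300,120:520]),f(d['image'][60:210,180:380])]),np.hstack([f(e['image'][120:240,320:480]),f(c['image'][60:240,200:440])])]))
E
```

```text
time_s: 6.12
position: [0.7008, -0.0113, 0.1235]
tcp_rot: [[0.438, 0.899, 0.006], [0.899, -0.438, -0.001], [0.002, 0.005, -1.0]]
force: [0.5, -0.2, -3.4]
opening: 0.135
grasp_force: 30.0
time_s: 6.95
position: [0.6503, 0.0802, 0.1203]
tcp_rot: [[0.118, 0.993, 0.0], [0.993, -0.118, -0.0], [0.0, 0.0, -1.0]]
force: [-0.5, 0.5, -3.4]
opening: 0.133
grasp_force: 30.0
time_s: 7.78
position: [0.591, 0.1725, 0.1202]
tcp_rot: [[0.093, 0.996, -0.0], [0.996, -0.093, 0.0], [0.0, -0.001, -1.0]]
force: [-0.0, 0.6, -3.8]
opening: 0.135
grasp_force: 30.0
time_s: 8.03
position: [0.5926, 0.1751, 0.1203]
tcp_rot: [[0.094, 0.996, 0.001], [0.996, -0.094, 0.0], [0.0, 0.001, -1.0]]
force: [0.1, 0.1, -4.4]
opening: 0.133
grasp_force: 30.0
0.13251548795272078 29.99167263507843 [0.59259504 0.17513187 0.12027013]
```

View pics/h1.png

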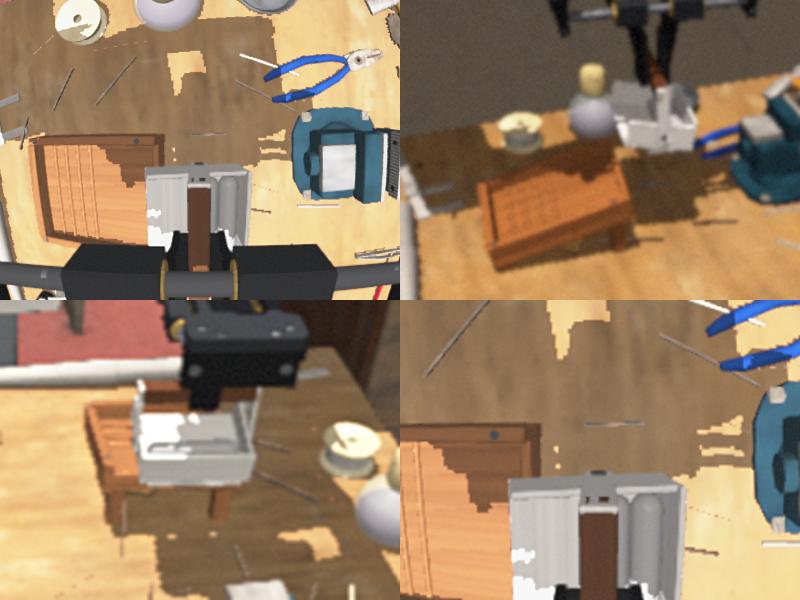

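Both rods are still in the scoop; the bottom-right panel shows them at (630,530) and (660,530), right of the handle. The lip is squared up just behind and above the rack's back edge. Since the tool only turns about z, I'll hook the foot plate's front edge behind the rack's back edge and drive toward the rack, so the scoop pivots lip-down in the grip.

```bash
python3 -m inch '[[0,0,-0.4,0,0],[0,0,-1.2,0,0],[0,0,-2.2,0,0],[0,0,-3.2,0,0],[0,0,-4,0,0],[0,0,-4.5,0,0],[0,0,-4.6,0,0],[0,0,-4.6,0,0]]' && python3 -m inch '[[-0.3,0,0,0,0],[-0.6,0.1,0,0,0],[-0.9,0.1,0,0,0],[-1.2,0.1,0,0,0],[-1.2,0.1,0,0,0]]' && python3 -m inch '[[-0.3,0,0,0,0],[-0.6,0.1,0,0,0],[-0.9,0.1,0,0,0],[-1.2,0.1,0,0,0],[-1.2,0.1,0,0,0]]'
```

```text
time_s: 8.85
position: [0.5916, 0.175, 0.0733]
tcp_rot: [[0.094, 0.996, -0.001], [0.996, -0.094, -0.0], [-0.0, -0.001, -1.0]]
force: [0.3, -0.1, -3.9]
opening: 0.133
grasp_force: 30.0
time_s: 9.27
position: [0.5788, 0.1761, 0.0744]
tcp_rot: [[0.094, 0.996, -0.001], [0.996, -0.094, -0.0], [-0.0, -0.001, -1.0]]
force: [0.2, -0.3, -5.0]
opening: 0.133
grasp_force: 30.0
time_s: 9.68
position: [0.5715, 0.1772, 0.0752]
tcp_rot: [[0.094, 0.996, 0.008], [0.996, -0.094, 0.001], [0.001, 0.008, -1.0]]
force: [5.3, -0.7, -4.8]
opening: 0.136
grasp_force: 30.0
```

Contact came where I expected, at 5 N with the fingers starting to spread. Continuing.

```bash
python3 -m inch '[[-0.3,0,0,0,0],[-0.6,0.1,0,0,0],[-0.9,0.1,0,0,0],[-0.9,0.1,0,0,0]]' && python3 -m inch '[[-0.3,0,0,0,0],[-0.6,0,0,0,0],[-0.6,0,0,0,0]]'
```

```text
time_s: 10.02
position: [0.5655, 0.178, 0.0764]
tcp_rot: [[0.094, 0.995, 0.014], [0.996, -0.094, 0.001], [0.002, 0.014, -1.0]]
force: [7.7, -1.0, -3.1]
opening: 0.142
grasp_force: 30.0
time_s: 10.27
position: [0.5607, 0.1784, 0.0769]
tcp_rot: [[0.094, 0.995, 0.017], [0.996, -0.094, 0.001], [0.003, 0.017, -1.0]]
force: [8.6, -0.4, -1.2]
opening: 0.141
grasp_force: 30.0
```

```bash
cat > ck.py <<'E'
from h import *
from rig import readout,cams
s=readout.read_state();c=cams.capture('wrist')
def ext(im):
    h=cv2.cvtColor(im,cv2.COLOR_BGR2HSV);m=cv2.inRange(h,(0,0,70),(180,60,255));m[:150]=0;m[236:]=0;m[:,:230]=0;m[:,400:]=0
    n,l,st,_=cv2.connectedComponentsWithStats(m)
    return [x.tolist() for x in st[1:] if x[4]>60],[(r,np.flatnonzero(m[r])[[0,-1]].tolist()) for r in (185,200,215,230) if m[r].any()]
c3=pickle.load(open('c3.pkl','rb'))[1]
print('before',ext(c3['image']));print('now',ext(c['image']),s['position'],s['opening'],s['force'])
E
python3 ck.py
```

```text
before ([[265, 162, 108, 74, 6200]], [(185, [266, 371]), (200, [267, 370]), (215, [267, 369]), (230, [268, 368])])
now ([[276, 162, 107, 74, 5897]], [(185, [280, 381]), (200, [280, 381]), (215, [281, 379]), (230, [282, 378])]) [0.56068618 0.17839888 0.07692951] 0.14115380697394928 [ 8.56755228 -0.38171225 -1.20816416]
```

The scoop is pivoting: its edges moved 10–14 px in the wrist view, which is about 10°. Continuing gently.

```bash
python3 -m inch '[[-0.3,0,0,0,0],[-0.6,0,0,0,0],[-0.9,0.1,0,0,0],[-1.2,0.1,0,0,0],[-1.2,0.1,0,0,0]]'; python3 ck.py; python3 -m inch '[[-0.3,0,0,0,0],[-0.6,0,0,0,0],[-0.9,0.1,0,0,0],[-1.2,0.1,0,0,0],[-1.2,0.1,0,0,0]]'; python3 ck.py
```

```text
time_s: 10.73
position: [0.5489, 0.1792, 0.0771]
tcp_rot: [[0.094, 0.995, 0.017], [0.996, -0.094, 0.001], [0.003, 0.017, -1.0]]
force: [9.3, -0.4, 0.3]
opening: 0.163
grasp_force: 30.0
before ([[265, 162, 108, 74, 6200]], [(185, [266, 371]), (200, [267, 370]), (215, [267, 369]), (230, [268, 368])])
now ([[287, 162, 106, 74, 5404]], [(185, [295, 391]), (200, [296, 390]), (215, [296, 389]), (230, [296, 388])]) [0.54885408 0.17924548 0.07712083] 0.16320475844183419 [ 9.3116309  -0.37103742  0.25710676]
time_s: 11.2
position: [0.5357, 0.1803, 0.0765]
tcp_rot: [[0.094, 0.995, 0.015], [0.996, -0.094, 0.001], [0.002, 0.014, -1.0]]
force: [6.6, -1.7, -0.6]
opening: 0.178
grasp_force: 30.0
before ([[265, 162, 108, 74, 6200]], [(185, [266, 371]), (200, [267, 370]), (215, [267, 369]), (230, [268, 368])])
now ([[299, 162, 101, 74, 5248], [230, 172, 6, 64, 231]], [(185, [230, 399]), (200, [230, 399]), (215, [230, 399]), (230, [230, 399])]) [0.53565415 0.18026782 0.07652531] 0.1780509397367305 [ 6.64662585 -1.70357402 -0.6005136 ]
```

```bash
python3 -m inch '[[-0.3,0,0,0,0],[-0.6,0,-0.1,0,0],[-0.7,0.1,-0.2,0,0],[-0.7,0.1,-0.2,0,0],[-0.7,0.1,-0.2,0,0]]'
cat > rk.py <<'E'
from h import *
from rig import readout,cams
s=readout.read_state();c=cams.capture('wrist');cv2.imwrite('pics/last.png',c['image'])
h=cv2.cvtColor(c['image'],cv2.COLOR_BGR2HSV);m=cv2.inRange(h,(0,0,50),(180,75,255));m[:60]=0;m[240:]=0;m[:,:110]=0;m[:,420:]=0
n,l,st,ce=cv2.connectedComponentsWithStats(m)
print(s['time_s'],[x.tolist() for x in st[1:] if x[4]>80])
E
python3 rk.py
```

```text
time_s: 11.67
position: [0.5285, 0.1811, 0.0748]
tcp_rot: [[0.094, 0.995, 0.014], [0.996, -0.094, 0.001], [0.002, 0.014, -1.0]]
force: [5.2, -0.6, 2.2]
opening: 0.179
grasp_force: 30.0
11.6667 [[119, 60, 61, 93, 1944], [211, 60, 27, 47, 144], [266, 60, 39, 44, 144], [380, 139, 40, 3, 102], [111, 146, 37, 94, 1943], [302, 162, 115, 78, 6428], [198, 166, 37, 74, 2231], [110, 204, 10, 36, 176], [155, 225, 9, 15, 82]]
```

Run:
```python
import cv2
i=cv2.imread('pics/last.png')
cv2.imwrite('pics/last2.png',cv2.resize(i[60:270,150:430],(800,600),interpolation=cv2.INTER_CUBIC))
```

```text
(no output)
```

View pics/last2.png

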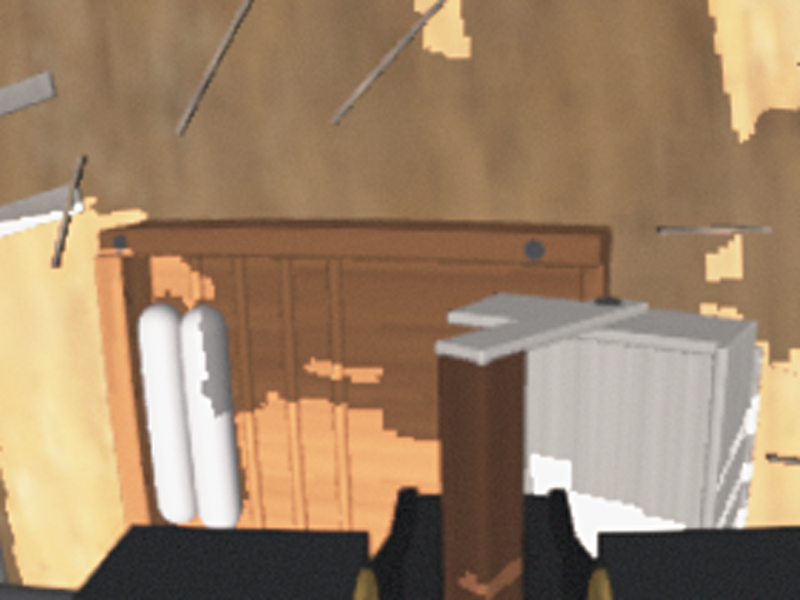

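The last picture shows both rods, at (165,415) and (210,415), lying side by side in the two lowest grooves, and the scoop is empty. Now I'll lift clear and carry the scoop back to its old spot.

```bash
python3 -m inch '[[0,0,0.5,0,0],[0,0,1.5,0,0],[0.2,0,2.5,0,0],[0.5,0,4,0,0],[0.8,0,5.5,0,0],[1,0,7,0,0],[1,0,8,0,0],[1,0,8,0,0]]'; python3 ck.py; python3 -m inch '[[1,-1,0,-2,0],[2.5,-2.5,0,-4,0],[4,-5,0,-6,0],[5.5,-7.5,0,-9,0],[7,-10,0,-12,0],[8.5,-12.5,0,-15,0],[10,-15,0,-18,0],[11.5,-16.5,0,-20.6,0],[12.5,-17.5,0,-20.6,0],[12.5,-17.5,0,-20.6,0]]'
```

```text
time_s: 12.38
position: [0.5326, 0.1813, 0.1544]
tcp_rot: [[0.094, 0.996, 0.003], [0.996, -0.094, 0.001], [0.001, 0.003, -1.0]]
force: [0.1, -0.0, -2.1]
opening: 0.176
grasp_force: 30.0
before ([[265, 162, 108, 74, 6200]], [(185, [266, 371]), (200, [267, 370]), (215, [267, 369]), (230, [268, 368])])
now ([[230, 153, 19, 62, 1058], [301, 162, 99, 74, 5241]], [(185, [230, 399]), (200, [230, 399]), (215, [333, 399]), (230, [333, 399])]) [0.53260618 0.18133059 0.15444947] 0.17563809503993968 [ 0.08415072 -0.03653712 -2.10256423]
time_s: 13.27
position: [0.659, 0.002, 0.1504]
tcp_rot: [[0.442, 0.897, 0.0], [0.897, -0.442, -0.001], [-0.001, 0.001, -1.0]]
force: [0.7, -0.1, -2.0]
opening: 0.178
grasp_force: 30.0
```

```bash
python3 -m inch '[[0.4,0.3,-2,0,0],[0.4,0.3,-4.5,0,0],[0.4,0.3,-7,0,0],[0.4,0.3,-9.5,0,0],[0.4,0.3,-11.5,0,0],[0.4,0.3,-12.6,0,0],[0.4,0.3,-12.9,0,0],[0.4,0.3,-12.9,0,0]]'; python3 -m inch '[[0,0,-0.2,0,0],[0,0,-0.4,0,0],[0,0,-0.4,0,0]]';python3 -m inch '[[0,0,-0.2,0,0],[0,0,-0.3,0,0],[0,0,-0.3,0,0]]'
```

```text
time_s: 13.93
position: [0.6603, 0.0093, 0.0225]
tcp_rot: [[0.438, 0.899, -0.002], [0.899, -0.438, 0.0], [-0.0, -0.002, -1.0]]
force: [0.4, 0.0, -2.5]
opening: 0.175
grasp_force: 30.0
time_s: 14.18
position: [0.6619, 0.0093, 0.021]
tcp_rot: [[0.438, 0.899, 0.002], [0.899, -0.438, 0.0], [0.001, 0.002, -1.0]]
force: [-1.4, 0.5, 1.9]
opening: 0.175
grasp_force: 30.0
time_s: 14.43
position: [0.6622, 0.0093, 0.0207]
tcp_rot: [[0.438, 0.899, 0.003], [0.899, -0.438, -0.0], [0.001, 0.003, -1.0]]
force: [-4.7, 1.9, 16.0]
opening: 0.175
grasp_force: 30.0
```

```bash
python3 -m inch '[[0,0,0.2,0,0],[0,0,0.5,0,0],[0,0,0.5,0,0],[0,0,0.5,0,2.8],[0,0,0.5,0,2.8],[0,0,0.5,0,2.8],[0,0,0.5,0,2.8]]'; python3 ck.py|tail -1; python3 -m inch '[[0.3,-0.1,0,0,2.8],[0.6,-0.3,0,0,2.8],[0.9,-0.4,0,0,2.8],[1.2,-0.6,0,0,2.8],[1.5,-0.7,0,0,2.8],[1.8,-0.9,0,0,2.8],[1.8,-0.9,0,0,2.8]]'; python3 ck.py|tail -1;  python3 -m inch '[[0.3,-0.1,0,0,2.8],[0.6,-0.3,0,0,2.8],[0.9,-0.4,0,0,2.8],[1.2,-0.6,0,0,2.8],[1.5,-0.7,0,0,2.8],[1.8,-0.9,0,0,2.8],[1.8,-0.9,0,0,2.8]]'; python3 ck.py|tail -1
```

```text
time_s: 15.02
position: [0.6612, 0.0089, 0.0211]
tcp_rot: [[0.438, 0.899, 0.0], [0.899, -0.438, -0.0], [0.0, 0.0, -1.0]]
force: [-0.6, 0.3, -0.7]
opening: 0.303
grasp_force: 0.0
now ([[299, 162, 101, 74, 5249]], [(185, [314, 399]), (200, [333, 399]), (215, [333, 399]), (230, [332, 399])]) [0.661241   0.00893601 0.02105886] 0.3029558413548256 [-0.55061692  0.27398523 -0.66069586]
time_s: 15.65
position: [0.6803, -0.0006, 0.0213]
tcp_rot: [[0.439, 0.899, 0.002], [0.899, -0.439, -0.0], [0.0, 0.002, -1.0]]
force: [0.1, 0.2, 0.3]
opening: 0.323
grasp_force: 0.3
now ([[285, 162, 115, 74, 6210]], [(185, [286, 390]), (200, [286, 389]), (215, [287, 387]), (230, [287, 395])]) [ 6.80270973e-01 -6.18559627e-04  2.12569531e-02] 0.3228585734612998 [0.08156568 0.17018184 0.2596814 ]
time_s: 16.28
position: [0.6978, -0.0095, 0.0212]
tcp_rot: [[0.439, 0.899, 0.001], [0.899, -0.439, -0.0], [0.0, 0.001, -1.0]]
force: [-0.0, 0.2, 1.3]
opening: 0.32
grasp_force: 0.0
now ([[259, 162, 120, 74, 6276]], [(185, [260, 364]), (200, [261, 364]), (215, [262, 363]), (230, [262, 371])]) [ 0.69781332 -0.00948264  0.02120468] 0.320492343392496 [-0.04096702  0.19392393  1.29905787]
```

```bash
python3 -m inch '[[-0.3,0.1,0,0,2.8],[-0.3,0.1,0,0,2.8],[-0.3,0.1,0.5,0,2.8],[-0.3,0.1,1.5,0,2.8],[-0.3,0.1,3,0,2.8],[-0.3,0.1,5,0,4],[-0.3,0.1,7,0,4],[-0.3,0.1,10,0,4],[-0.3,0.1,13,0,4],[-0.3,0.1,13,0,4]]'
python3 - <<'E'
from h import *
from rig import readout,cams
np.set_printoptions(precision=4,suppress=True)
s=readout.read_state();c=cams.capture('wrist');S=cams.capture('scene');D=cams.capture('side')
m=cv2.inRange(cv2.cvtColor(c['image'],cv2.COLOR_BGR2HSV),(0,90,20),(14,255,170));m[:60]=0;m[230:]=0;m[:,:230]=0;m[:,440:]=0
n,l,st,ce=cv2.connectedComponentsWithStats(m);i=1+np.argmax(st[1:,4])
b=cv2.boxPoints(cv2.minAreaRect(np.argwhere(l==i)[:,::-1].astype(np.float32)));q=np.array([onz(c,p,.072,s) for p in b]);print(b,q,q.mean(0))
g=cv2.inRange(cv2.cvtColor(c['image'],cv2.COLOR_BGR2HSV),(0,0,70),(180,60,255));g[:120]=0;g[230:]=0;g[:,:230]=0;g[:,420:]=0
n,l,st,ce=cv2.connectedComponentsWithStats(g);print([x.tolist() for x in st[1:] if x[4]>80])
# same picture position test in fixed cameras vs start: scoop & rods masks
d0=pickle.load(open('c0.pkl','rb'))
for nm,C,roi in(('scene',S,(222,300,255,355)),('side',D,(160,240,345,440)),('rack side',D,(125,205,205,305)),('rack scene',S,(140,215,335,435))):
    a,b2,x,y=roi
    f=lambda I:cv2.inRange(cv2.cvtColor(I,cv2.COLOR_BGR2HSV),(0,0,90),(180,70,255))[a:b2,x:y]
    for I in(d0['scene' if 'scene' in nm else 'side']['image'],C['image']):
        n,l,st,_=cv2.connectedComponentsWithStats(f(I));print(nm,[(r+[x,a,0,0,0]).tolist() for r in st[1:] if r[4]>25])
E
```

```text
time_s: 17.17
position: [0.6991, -0.0086, 0.1599]
tcp_rot: [[0.438, 0.899, 0.015], [0.899, -0.438, -0.002], [0.004, 0.014, -1.0]]
force: [0.9, -0.1, 1.2]
opening: 0.45
grasp_force: 0.0
[[307. 151.]
 [318. 151.]
 [318. 229.]
 [307. 229.]] [[ 0.7081  0.03    0.072 ]
 [ 0.7174  0.0254  0.072 ]
 [ 0.6829 -0.0451  0.072 ]
 [ 0.673  -0.0402  0.072 ]] [ 0.6953 -0.0075  0.072 ]
[[280, 141, 65, 80, 4061]]
scene [[277, 235, 56, 53, 1688], [342, 267, 13, 15, 43]]
scene [[323, 224, 17, 6, 64], [279, 233, 56, 52, 1672], [342, 267, 13, 15, 45]]
side [[413, 172, 27, 8, 112], [368, 180, 46, 48, 1528]]
side [[413, 172, 27, 8, 120], [368, 180, 43, 47, 1521]]
rack side [[232, 125, 17, 10, 115], [268, 125, 18, 4, 49]]
rack side [[233, 126, 17, 8, 99], [268, 125, 19, 4, 51], [226, 154, 16, 24, 201]]
rack scene [[335, 143, 62, 11, 554], [394, 149, 41, 15, 243]]
rack scene [[335, 143, 61, 11, 553], [394, 149, 41, 15, 236], [365, 163, 32, 9, 263]]
```

```bash
python3 -m inch '[[0,0,1,0,4],[0,0,1,0,4],[0,0,1,0,4],[0,0,1,0,4]]'; python3 -c "
from rig import bot;print(bot.hand_in())"
```

```text
time_s: 17.65
position: [0.6936, -0.0079, 0.1604]
tcp_rot: [[0.438, 0.899, -0.001], [0.899, -0.438, 0.0], [-0.0, -0.001, -1.0]]
force: [0.4, 0.2, 0.5]
opening: 0.462
grasp_force: 0.0
the job is handed in; nothing more can be done
None
```

I handed the job in at 17.7 s: both rods lie side by side in the two lowest grooves of the wide-groove rack, and the empty scoop is standing released on the bare table where it started; hand-in returned no verdict.

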